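# Shift the etching press into third gear

## Task

Change the etching press to third gear: with your fingertips push the red-knobbed gear lever, without gripping it, along the left leg of its H-shaped gate to the neutral crossbar, across to the right leg, then forward until it is fully home in the third slot, the far right one with the green dot. Ease it along without forcing it against the gate and do not let it slip back into the near right slot (fast reverse). Leave the ink and tools lying around undisturbed, and take your hand away at the end.

Things in the scene. Friction and masses are not known exactly. Their poses are not given: they have to be found in the camera images.
- press: Motorised bench etching press, fixed. Origin: on the table under the gate's centre; x forward (away from the robot's side), y left, z up. Grey gearbox 272 x 232 mm round the origin, cover 130 mm high, gate in its middle. The rest is on the +y side: yellow chain guard 125 mm high from y = 107 mm, green side frame 250 mm high from y = 190 mm (its screw 297 mm high), then rollers and bed.
- lever: Gear lever: 10 mm steel rod with a red ball knob, its centre 180 mm up the rod from the pivot. Origin: at the pivot, hidden in the gearbox 45 mm above the table under the gate's centre; z along the rod to the knob. Stiff: about 3 N sideways at the knob moves it, and it stays where it is left.
- knob (a point): Centre of the red ball knob, 40 mm in diameter; 225 mm above the table when the lever is upright, about 8 mm lower at the slot ends. Free air under it down to the gate plate at 140 mm.
- gear_fore (a joint): Fore and aft tilt of the lever in rad: 0 upright (neutral), positive forward (press +x). The slots end at about +0.26 and -0.26, the knob then 46 mm forward or back of neutral. At the start the lever stands anywhere along the left leg.
- gear_across (a joint): Sideways tilt of the lever in rad: about +0.16 in the right leg (press -y, knob 29 mm right of centre), about -0.16 in the left leg. It can cross only when gear_fore is within about 0.03 of 0: the crossbar is 13.6 mm wide for the 10 mm rod, with corners rounded by 4 mm.
- gate_centre (a point): Centre of the top face of the aluminium gate plate (116 x 116 x 10 mm), 140 mm above the table, axes as the press. The H: two legs along x, 29 mm apart (y = +14.5 and -14.5 mm), each 58.6 mm long and 13.6 mm wide, joined in the middle by a crossbar along y. White dots mark three slots, a green dot the third.
- third_slot (a point): On the top face of the gate plate, the place where the rod's centre stands when the lever is fully home in the third slot: forward end of the right leg, 24 mm forward and 14.5 mm right of the gate centre; the green dot lies 17 mm beyond it.
- ink_tin: Black tin of printing ink with a steel lid, 56 mm in diameter, 42 mm high, standing loose on the gearbox cover, near right. Origin: underside centre. Leave it.
- ink_bottle: Small amber ink bottle, 34 mm in diameter, 60 mm high, standing loose on the gearbox cover, on its far side. Origin: underside centre. Leave it.
- brayer: Black rubber ink roller (100 mm wide, 38 mm in diameter) with wooden handle, 137 mm, lying on the table to the right. Origin: on the table under the roller. Leave it.
- brush_pot: White pot, 72 mm in diameter, 95 mm high, with brushes up to 183 mm high, standing on the table to the right. Origin: underside centre. Leave it.

How it is judged:
On the way, in this order (a step that is already met when the one before it is completed fails the run):
1. the lever is across in the right leg, in neutral (value of joint gear_across above 0.11 rad and value of joint gear_fore between -0.12 and 0.12 rad), for 0.02 s.
2. the lever is forward, home in the third slot (value of joint gear_across above 0.11 rad and value of joint gear_fore above 0.232 rad), for 0.2 s.
At the end, for the whole second after the job is handed in: The lever rests in the third slot: tilted forward by more than 0.232 rad (within 5 mm at the knob of the slot's end) and in the right leg, at rest; tin and bottle within 15 mm, brayer and pot within 20 mm of where they stood (all of step 2 and velocity of joint gear_fore between -0.02 and 0.02 rad/s and distance of each of ink_tin, ink_bottle from where it was at the start of the episode below 0.015 m and distance of each of brayer, brush_pot from where it was at the start of the episode below 0.02 m); the robot touches nothing.
It fails at once if the lever is forced or gripped: more than 35 N between the fingers and the lever (contact force between the fingers and lever above 35 N).
It fails at once if the lever is pushed with the arm or the gripper's body instead of the fingers (over 3 N) (contact force between the arm and lever above 3 N).
It fails at once if the lever goes back into the fourth slot (fast reverse) (value of joint gear_across above 0.08 rad and value of joint gear_fore below -0.12 rad).
It fails at once if ink or tools are disturbed (tin and bottle 15 mm, brayer and pot 20 mm, tipped by 0.3 rad) (distance of any of ink_tin, ink_bottle from where it was at the start of the episode above 0.015 m or distance of any of brayer, brush_pot from where it was at the start of the episode above 0.02 m or angle between any of ink_tin, ink_bottle, brush_pot's own z axis and vertical above 0.3 rad).
It also fails if it takes over 58 s, if anything falls off the work surface, if the arm or the gripper's body presses on something with over 40 N, if the wrist force passes 120 N, or if a joint passes its speed limit or range.

## Robot

A 7-joint arm with a two-finger parallel gripper is mounted at the origin on the work surface. World frame = base frame: x ahead of the robot, y to its left, z up, the work surface at z = 0. Lengths are in m, angles in rad, forces in N, time in s.
With the tool pointing down it reaches from about 0.4 to 0.875 m from the base axis. Payload 4.4 kg.
Tool frame: the origin (TCP) lies at the very end of the fingers, on their centre line; the grasp point (between the pads) lies 19 mm behind it (robot.pinch_z is the distance from the TCP to the grasp point, in m); z points along the fingers, y is the direction in which the jaws open and shut (so a half turn about z gives the same grasp; the last joint's range is limited). The gripper opens to 85 mm and grips with 20 to 120 N. Pads are 22 mm wide; open, the fingers measure 114 mm over their backs; the gripper's body (76 mm by 85 mm) begins 54 mm behind the grasp point. The pads swing forward as they close: fully open they stand 13 mm farther back than shut.
Start: joints at [1.056, 0.628, 0.038, 1.517, -0.027, 0.996, -0.02], TCP at [0.282, -0.586, 0.231] pointing down, gripper open.
Joint ranges: [-3.06, 3.06], [-0.37, 2.12], [-1.25, 1.32], [0.18, 2.47], [-1.1, 4.24], [0.23, 1.98], [-2.94, 2.94]. Speed limits (rad/s): [2.57, 2.57, 3.14, 3.14, 3.14, 3.14, 3.14].

## Interface

Orientations are given as a unit quaternion [w, x, y, z].
In Python, from plant import monitor, grab_frame, camera_info, workorder, robot gives the robot as it stands.
- The arm moves only by the tool arm_command, never from a script. Its argument "rows" is a list of rows, each an object of numbers: "dx", "dy", "dz": the shift along the tool's x, y, z normalised to -1 to 1, where 1 is 400 mm; "rx", "ry", "rz": the turn, a rotation vector about the tool's x, y, z normalised to -1 to 1, where 1 is 360 degrees; "jaw": the finger opening in mm, from 0 to 85.4. A call has 1 to 5 rows; each row is the pose to reach, as a shift and turn from the pose measured when the call began, along the tool's axes at that moment, turning the shorter way round; what a row does not reach only later rows make up. A row lasts 1/8 s, in which the tool goes at most 62.5 mm and 10.7 degrees, less where a joint would pass 70% of its speed; a pose out of reach is approached as far as the arm can. A call with a number of a shift or a turn outside -1 to 1 is refused whole. A call with a gripper value outside its range is refused whole. The fingers move at their own pace and stop on an object; the grip force is fixed at half the most. Time passes only in rows, so rows that repeat a pose let the fingers close. It gives the time, the measured TCP pose, the force and the opening at its end, in the units of the state.
- monitor.observe(): the state, without advancing time (a new reading comes with each control period).
- grab_frame(name): name is "scene" or "top" or "wrist"; returns the picture (384x512x3 uint8, red, green, blue); there is no depth.
- camera_info(name): a dict with "fx", "fy", "cx", "cy" (pixels), "dist" ([k1, k2, p1, p2, k3] as OpenCV has them; the pictures are not rectified), "R" (3x3) and "t" (3): a world point X has camera coordinates R X + t. Camera axes: x right, y down, z forward; pixel columns grow to the right and rows downward; lengths in m; the calibration is good to about 2 mm. A picture is of the moment at which its call begins: read the wrist's pose just before it. camera_info takes no time and is no camera call; for the wrist camera it gives the pose at the moment of the call.
- workorder.job_done(): hands the job in, once; it reports no verdict.
The state is a dict: "time": time; "joint_pos": joint angles; "joint_vel": joint speeds; "effort": joint torques, N m; "tool_pos": TCP position; "tcp_rot": TCP orientation; "wrist_force": force on the tool from outside, world axes, zero at the start; "wrist_torque": the same for the moment, N m; "gripper_width": finger opening in m.
Only numpy, scipy, OpenCV 4.12 (cv2) and the standard library are available. Lean on these libraries where they do the work, as an engineer would, in place of code of your own. Each camera call takes 0.05 s, during which the arm holds its last target.

## Working session

There is one attempt and no reset: what is moved stays moved. The work goes in short steps, Python scripts to look and compute and a tool call to move; the robot and the scene stay as the last step left them, time stands still between calls to the robot, and variables do not carry over. Pictures are saved under pics/ and viewed, and the job is handed in when it is done.

Besides the shell and the picture viewer there is one more tool, called in YAML: its name, and indented under it one key for each argument. arm_command: Moves the arm, as the interface text tells. Its arguments: {"type":"object","properties":{"rows":{"type":"array","items":{"type":"object","properties":{"dx":{"type":"number","minimum":-1,"maximum":1},"dy":{"type":"number","minimum":-1,"maximum":1},"dz":{"type":"number","minimum":-1,"maximum":1},"rx":{"type":"number","minimum":-1,"maximum":1},"ry":{"type":"number","minimum":-1,"maximum":1},"rz":{"type":"number","minimum":-1,"maximum":1},"jaw":{"type":"number"}}}}},"required":["rows"]}

```bash
mkdir -p pics; ls; python3 - <<'E'
from plant import monitor, grab_frame, camera_info
import cv2
s=monitor.observe(); print({k:s[k] for k in ("time","tool_pos","tcp_rot","wrist_force","gripper_width")})
for n in ("scene","top","wrist"):
    im=grab_frame(n); cv2.imwrite(f"pics/{n}0.png",cv2.cvtColor(im,cv2.COLOR_RGB2BGR))
    c=camera_info(n); print(n,c)
E
```

```text
pics
{'time': 0.0, 'tool_pos': array([ 0.28177723, -0.58504657,  0.23039315]), 'tcp_rot': array([-9.25252829e-04,  9.74930652e-01,  2.22506911e-01, -2.05740908e-04]), 'wrist_force': array([0.1166505 , 0.60270516, 0.14885744]), 'gripper_width': 0.08531020757189214}
scene {'fx': 359.94448576432234, 'fy': 359.94448576432234, 'cx': 245.6100773087833, 'cy': 194.9655290935729, 'dist': array([-0.07690595,  0.        ,  0.        ,  0.        ,  0.        ]), 'R': array([[ 0.64892383,  0.76084991,  0.00229916],
       [ 0.60462603, -0.51384243, -0.60859948],
       [-0.46187145,  0.39632484, -0.79347425]]), 't': array([-0.19807781, -0.3519949 ,  1.15655424])}
top {'fx': 348.9605607270736, 'fy': 348.9605607270736, 'cx': 257.66781830432916, 'cy': 188.9368957495102, 'dist': array([-0.02075801,  0.        ,  0.        ,  0.        ,  0.        ]), 'R': array([[-0.01351036, -0.99977522, -0.01633931],
       [-0.99854056,  0.01434461, -0.05206713],
       [ 0.05228981,  0.01561202, -0.99850991]]), 't': array([-0.23157998,  0.55678163,  0.78321226])}
wrist {'fx': 284.7739545374833, 'fy': 284.7739545374833, 'cx': 252.8033486139225, 'cy': 192.66145878145352, 'dist': array([-0.06480017,  0.        ,  0.        ,  0.        ,  0.        ]), 'R': array([[ 4.33970651e-01, -9.00926892e-01, -4.57970906e-04],
       [-8.53116175e-01, -4.11103829e-01,  3.21226452e-01],
       [-2.89589823e-01, -1.39012150e-01, -9.47002300e-01]]), 't': array([-0.64916261, -0.04244401,  0.38037105])}
```

View pics/scene0.png

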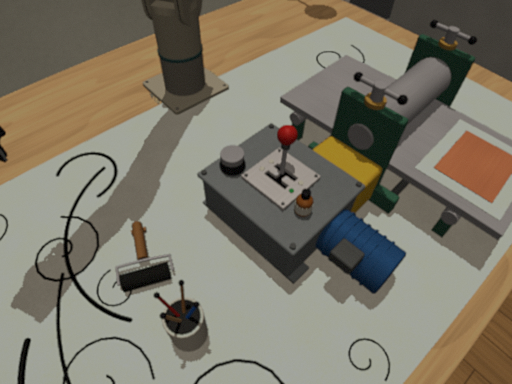

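View pics/top0.png

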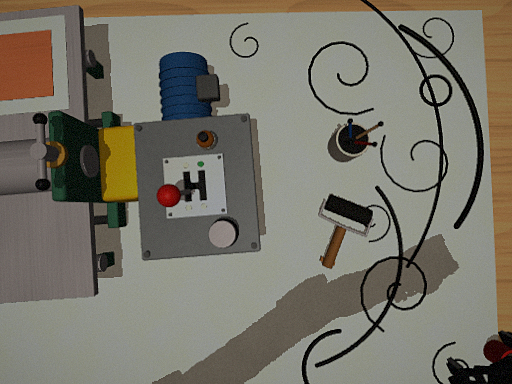

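View pics/wrist0.png

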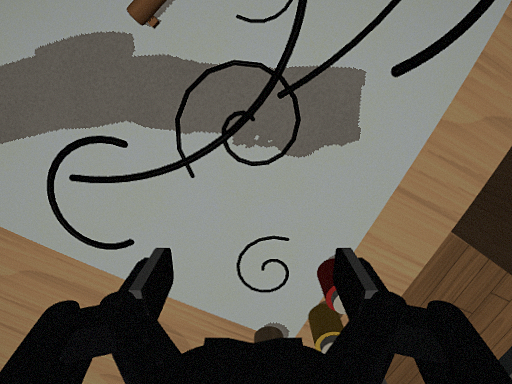

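The scene view shows the knob at about (288,135). The tin stands near-right and the bottle on the far side. In the top view the knob is at (169,196), the gate plate near (194,185) and the green dot at (201,164). Next I measure these positions.

```bash
cat > h.py <<'E'
import numpy as np, cv2
from plant import monitor, grab_frame, camera_info
def ray(c,uv):
    K=np.array([[c['fx'],0,c['cx']],[0,c['fy'],c['cy']],[0,0,1]])
    p=cv2.undistortPoints(np.array([[uv]],float),K,np.array(c['dist'],float))[0,0]
    d=c['R'].T@np.array([p[0],p[1],1]); o=-c['R'].T@c['t']; return o,d/np.linalg.norm(d)
def plane(c,uv,z):
    o,d=ray(c,uv); return o+d*(z-o[2])/d[2]
def proj(c,X):
    K=np.array([[c['fx'],0,c['cx']],[0,c['fy'],c['cy']],[0,0,1]])
    return cv2.projectPoints(np.array([X],float),cv2.Rodrigues(c['R'])[0],c['t'],K,np.array(c['dist'],float))[0][0,0]
def red(im,box=None):
    h=cv2.cvtColor(im,cv2.COLOR_RGB2HSV)
    m=(((h[...,0]<6)|(h[...,0]>174))&(h[...,1]>170)&(h[...,2]>60)).astype(np.uint8)
    if box is not None:
        k=np.zeros_like(m); x0,y0,x1,y1=box; k[y0:y1,x0:x1]=1; m*=k
    n,l,st,ce=cv2.connectedComponentsWithStats(m)
    i=1+np.argmax(st[1:,4]); 
    cs,_=cv2.findContours((l==i).astype(np.uint8),0,2)
    c=max(cs,key=cv2.contourArea); return cv2.minEnclosingCircle(c),st[i]
def tri(rs):
    A=np.zeros((3,3));b=np.zeros(3)
    for o,d in rs:
        P=np.eye(3)-np.outer(d,d);A+=P;b+=P@o
    X=np.linalg.solve(A,b); return X,[np.linalg.norm((np.eye(3)-np.outer(d,d))@(X-o)) for o,d in rs]
E
python3 - <<'E'
from h import *
out={}
for n,b in (("scene",(270,110,310,160)),("top",(150,170,240,220))):
    im=cv2.cvtColor(cv2.imread(f"pics/{n}0.png"),cv2.COLOR_BGR2RGB)
    (ce,r),st=red(im,b); print(n,ce,r,st); out[n]=ray(camera_info(n),ce)
print(tri(list(out.values())))
for n,b in (("top",(125,100,270,270)),("scene",(190,110,370,260))):
    im=cv2.imread(f"pics/{n}0.png")[b[1]:b[3],b[0]:b[2]]
    k=4 
    cv2.imwrite(f"pics/{n}0z.png",cv2.resize(im,None,fx=k,fy=k,interpolation=cv2.INTER_CUBIC)[:600,:800])
    h=cv2.cvtColor(im,cv2.COLOR_BGR2HSV)
    c=camera_info(n)
    g=((h[...,0]>45)&(h[...,0]<85)&(h[...,1]>90)&(h[...,2]>60)).astype(np.uint8)
    N,l,st,ce=cv2.connectedComponentsWithStats(g)
    for i in range(1,N):
        if st[i,4]>5: print(n,'green',ce[i]+[b[0],b[1]],st[i],plane(c,ce[i]+[b[0],b[1]],.14))
    w=((h[...,1]<40)&(h[...,2]>150)).astype(np.uint8)
    N,l,st,ce=cv2.connectedComponentsWithStats(w)
    for i in range(1,N):
        if st[i,4]>300:
            m=(l==i).astype(np.uint8); cs,_=cv2.findContours(m,0,2); q=max(cs,key=cv2.contourArea)
            rr=cv2.minAreaRect(q); print(n,'white',st[i],rr)
            for p in cv2.boxPoints(rr): print(plane(c,p+[b[0],b[1]],.14))
E
```

```text
scene (287.07818603515625, 133.6611328125) 9.683117866516113 [278 126  19  18 278]
top (167.96913146972656, 195.21604919433594) 11.251363754272461 [157 185  23  22 391]
(array([ 0.53436617, -0.09126319,  0.22457894]), [np.float64(0.000619792981166221), np.float64(0.0006197929811663281)])
top green [200.28571429 163.57142857] [73 62  6  5 21] [ 0.5974047  -0.13129178  0.14      ]
top white [  0   0  37  24 545] ((18.0, 11.5), (23.0, 36.0), 90.0)
[0.72526974 0.01661178 0.14      ]
[ 0.72369045 -0.05461301  0.14      ]
[ 0.67811148 -0.05477602  0.14      ]
[0.67953885 0.01615298 0.14      ]
top white [   0    0  145  170 3994] ((71.99998474121094, 84.49998474121094), (143.99996948242188, 168.99996948242188), 0.0)
[0.39720804 0.01441371 0.14      ]
[0.72526974 0.01661178 0.14      ]
[ 0.7194839  -0.26565943  0.14      ]
[ 0.39473534 -0.26071564  0.14      ]
top white [  39   54   63   64 2214] ((69.20100402832031, 85.56266784667969), (59.2103157043457, 59.73810958862305), 85.51539611816406)
[ 0.60870653 -0.05711956  0.14      ]
[ 0.61586777 -0.17276746  0.14      ]
[ 0.50213023 -0.18072054  0.14      ]
[ 0.49464962 -0.06616608  0.14      ]
scene green [312.78947368 144.52631579] [120  33   7   5  19] [ 0.53647545 -0.00126076  0.14      ]
scene green [291. 190.] [100  79   3   3   9] [ 0.59652357 -0.12961133  0.14      ]
scene white [   0    0  103  150 5493] ((51.0, 74.5), (149.0, 102.0), 90.0)
[ 0.26202798 -0.14103278  0.14      ]
[0.42237196 0.04776329 0.14      ]
[ 0.70673877 -0.23654112  0.14      ]
[ 0.59154913 -0.37203331  0.14      ]
scene white [  56   40   71   55 1526] ((90.46214294433594, 65.6845474243164), (58.749210357666016, 46.33660888671875), 38.1572265625)
[ 0.50593959 -0.17852547  0.14      ]
[ 0.46534396 -0.06000863  0.14      ]
[ 0.60568821 -0.06027103  0.14      ]
[ 0.63246923 -0.17007683  0.14      ]
```

```bash
ls pics
```

```text
scene0.png
scene0z.png
top0.png
top0z.png
wrist0.png
```

View pics/top0z.png

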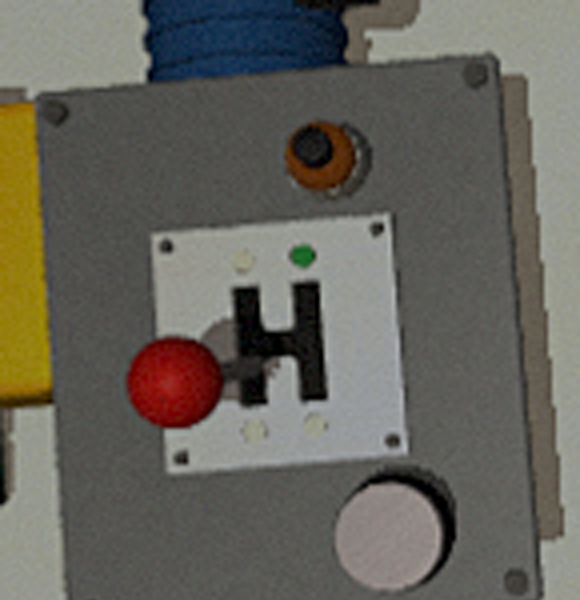

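View pics/scene0z.png

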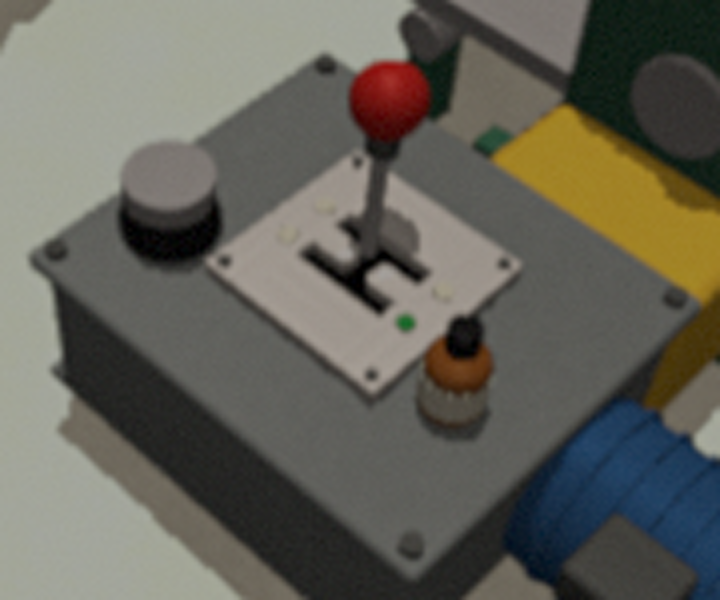

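Knob: triangulated at (0.534, -0.091, 0.225), with 0.6 mm between the rays. Gate centre: (0.555, -0.119), measured side 115 mm against 116 given, yaw about 4°. The green dot agrees to about 1 mm. In press axes the knob is at about (-19, +29) mm, so it stands slightly aft in the left leg.

The plan has three pushes:
1. Forward 19 mm with closed fingers.
2. Across with the inside of the left finger.
3. Forward to the third slot with closed fingers.

```bash
cat >> h.py <<'E'
from scipy.spatial.transform import Rotation as Ro
G=np.array([0.5553,-0.1192]); YAW=0.070
def P2W(x,y): return G+np.array([[np.cos(YAW),-np.sin(YAW)],[np.sin(YAW),np.cos(YAW)]])@[x,y]
def W2P(p): return np.array([[np.cos(YAW),np.sin(YAW)],[-np.sin(YAW),np.cos(YAW)]])@(np.array(p[:2])-G)
RT=Ro.from_matrix(np.array([[np.cos(YAW),np.sin(YAW),0],[np.sin(YAW),-np.cos(YAW),0],[0,0,-1]]))
def delta(x,y,z):
    s=monitor.observe(); q=s['tcp_rot']; R=Ro.from_quat(q,scalar_first=True)
    d=R.inv().apply(np.append(P2W(x,y),z)-s['tool_pos'])/0.4
    r=(R.inv()*RT).as_rotvec()/(2*np.pi)
    print('shift',d.round(4),'turn',r.round(4))
def st():
    s=monitor.observe(); print('t',round(s['time'],3),'press',(W2P(s['tool_pos'])*1000).round(1),'z',round(s['tool_pos'][2]*1000,1),'F',s['wrist_force'].round(2),'w',round(s['gripper_width']*1000,1))
E
python3 - <<'E'
from h import *
st(); delta(-75,29.3,.32); delta(-75,-250,.32)
c=camera_info('top'); print(W2P(plane(c,(222,234),.172)),W2P(plane(c,(205,138),.17)))
E
```

```text
t 0.15 press [-305.4 -445.7] z 230.6 F [ 0.07 -0.07  0.05] w 85.5
shift [-1.460026e+02 -1.381444e+02 -2.370000e-02] turn [-0.0002  0.      0.0603]
shift [-404.1989  510.6136   -0.96  ] turn [-0.0002  0.      0.0603]
[-0.09485574 -0.05025408] [ 0.08360876 -0.03238372]
```

```bash
python3 - <<'E'
from h import *
delta(-.075,.0293,.32); delta(-.2,-.25,.32)
E
```

```text
shift [ 0.9743 -0.8907 -0.2222] turn [-0.0002  0.      0.0603]
shift [ 0.4258 -0.3575 -0.223 ] turn [-0.0002  0.      0.0603]
```

arm_command:
  rows:
    - {"dx":0.05,"dy":-0.05,"dz":-0.12,"rz":0.03,"jaw":0}
    - {"dx":0.15,"dy":-0.13,"dz":-0.22,"rz":0.06,"jaw":0}
    - {"dx":0.25,"dy":-0.23,"dz":-0.222,"rz":0.06,"jaw":0}
    - {"dx":0.36,"dy":-0.33,"dz":-0.222,"rz":0.0603,"jaw":0}
    - {"dx":0.47,"dy":-0.43,"dz":-0.222,"rz":0.0603,"jaw":0}

```text
invalid input at $.rows[0]: expected keys dx, dy, dz, rx, ry, rz, jaw
```

```bash
python3 - <<'E'
from h import *
st(); delta(-.075,.0293,.32)
E
```

```text
t 0.15 press [-305.4 -445.7] z 230.6 F [ 0.07 -0.07  0.05] w 85.5
shift [ 0.9743 -0.8907 -0.2222] turn [-0.0002  0.      0.0603]
```

arm_command:
  rows:
    - {"dx":0.05,"dy":-0.05,"dz":-0.12,"rx":0,"ry":0,"rz":0.03,"jaw":0}
    - {"dx":0.15,"dy":-0.13,"dz":-0.22,"rx":0,"ry":0,"rz":0.06,"jaw":0}
    - {"dx":0.25,"dy":-0.23,"dz":-0.222,"rx":0,"ry":0,"rz":0.06,"jaw":0}
    - {"dx":0.36,"dy":-0.33,"dz":-0.222,"rx":0,"ry":0,"rz":0.0603,"jaw":0}
    - {"dx":0.47,"dy":-0.43,"dz":-0.222,"rx":0,"ry":0,"rz":0.0603,"jaw":0}

```text
time: 0.78
tool_pos: [0.3772, -0.3468, 0.3197]
tcp_rot: [-0.001, 0.999, 0.035, -0.0]
wrist_force: [1.0, -0.5, -0.1]
gripper_width: 0.0004
```

```bash
python3 - <<'E'
from h import *
st(); delta(-.075,.0293,.32)
E
```

```text
t 0.775 press [-193.6 -214.6] z 319.7 F [ 0.95 -0.55 -0.13] w 0.4
shift [ 0.2965 -0.6098 -0.    ] turn [-0.0002  0.     -0.    ]
```

arm_command:
  rows:
    - {"dx":0.06,"dy":-0.13,"dz":0,"rx":0,"ry":0,"rz":0,"jaw":0}
    - {"dx":0.13,"dy":-0.26,"dz":0,"rx":0,"ry":0,"rz":0,"jaw":0}
    - {"dx":0.19,"dy":-0.39,"dz":0,"rx":0,"ry":0,"rz":0,"jaw":0}
    - {"dx":0.25,"dy":-0.52,"dz":0,"rx":0,"ry":0,"rz":0,"jaw":0}
    - {"dx":0.2965,"dy":-0.61,"dz":0.02,"rx":0,"ry":0,"rz":0,"jaw":0}

```text
time: 1.4
tool_pos: [0.4793, -0.0922, 0.3123]
tcp_rot: [-0.001, 0.999, 0.036, 0.001]
wrist_force: [0.6, -0.5, 1.0]
gripper_width: -0.0
```

```bash
python3 - <<'E'
from h import *
st(); delta(-.075,.0293,.205)
im=grab_frame('top');cv2.imwrite('pics/top1.png',cv2.cvtColor(im,cv2.COLOR_RGB2BGR))
im=grab_frame('scene');cv2.imwrite('pics/scene1.png',cv2.cvtColor(im,cv2.COLOR_RGB2BGR))
E
```

```text
t 1.4 press [-73.9  32.2] z 312.3 F [ 0.63 -0.54  0.98] w -0.0
shift [-0.0031  0.0077  0.2682] turn [-0.0003 -0.0002  0.0004]
```

View pics/scene1.png

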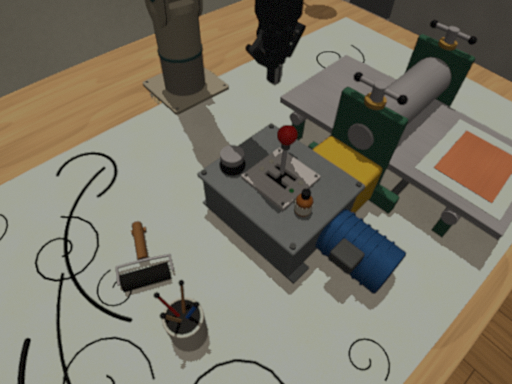

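The gripper, at about (275,75), hangs behind the knob at (288,135), and everything else is clear. Next I lower it behind the knob.

arm_command:
  rows:
    - {"dx":-0.003,"dy":0.0077,"dz":0.1,"rx":0,"ry":0,"rz":0,"jaw":0}
    - {"dx":-0.003,"dy":0.0077,"dz":0.2,"rx":0,"ry":0,"rz":0,"jaw":0}
    - {"dx":-0.003,"dy":0.0077,"dz":0.268,"rx":0,"ry":0,"rz":0,"jaw":0}
    - {"dx":0.035,"dy":0.0077,"dz":0.268,"rx":0,"ry":0,"rz":0,"jaw":0}

```text
time: 2.0
tool_pos: [0.4916, -0.0917, 0.2024]
tcp_rot: [-0.002, 0.999, 0.039, -0.003]
wrist_force: [0.5, -0.2, 0.4]
gripper_width: -0.0001
```

```bash
python3 - <<'E'
from h import *
st(); delta(-.031,.0293,.205)
im=grab_frame('top');cv2.imwrite('pics/top2.png',cv2.resize(cv2.cvtColor(im,cv2.COLOR_RGB2BGR)[100:270,100:300],None,fx=3,fy=3))
im=grab_frame('scene');cv2.imwrite('pics/scene2.png',cv2.resize(cv2.cvtColor(im,cv2.COLOR_RGB2BGR)[60:260,190:390],None,fx=3,fy=3))
E
```

```text
t 2.0 press [-61.7  31.9] z 202.4 F [ 0.49 -0.2   0.4 ] w -0.1
shift [ 0.0766  0.0069 -0.007 ] turn [-0.0008  0.001   0.0011]
```

View pics/scene2.png

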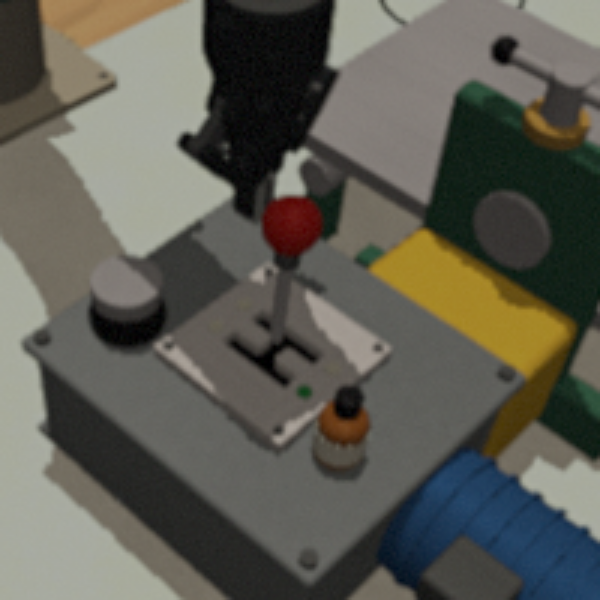

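View pics/top2.png

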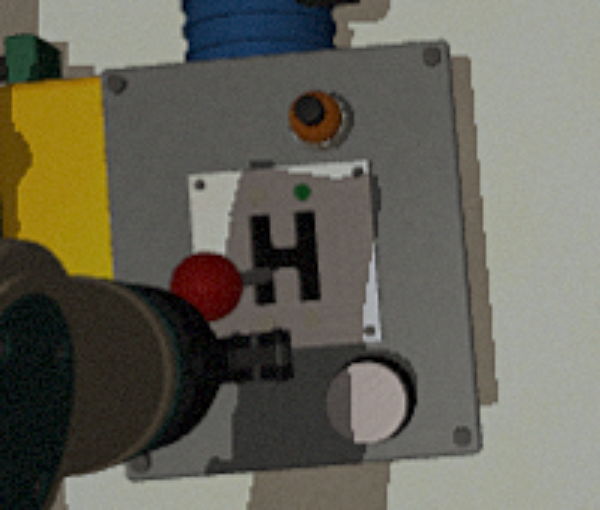

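```bash
python3 - <<'E'
from h import *
s=monitor.observe();p=s['tool_pos']
u=proj(camera_info('top'),p);v=proj(camera_info('scene'),p)
print((u-[100,100])*3,(v-[190,60])*3)
st(); delta(-.050,.0293,.205)
E
```

```text
[212.47759301 351.64985077] [248.34311247 213.49936094]
t 2.1 press [-56.6  31.9] z 204.8 F [ 0.56 -0.93  0.89] w 0.2
shift [ 0.0165  0.0067 -0.0004] turn [-0.0006 -0.0005  0.0014]
```

Projecting the TCP puts it at the fingertips in the scene view, and in the top view it is hidden under the wrist. I now push forward gently, stopping short of neutral first.

arm_command:
  rows:
    - {"dx":0.02,"dy":0.0067,"dz":0,"rx":0,"ry":0,"rz":0.001,"jaw":0}
    - {"dx":0.032,"dy":0.0067,"dz":0,"rx":0,"ry":0,"rz":0.001,"jaw":0}
    - {"dx":0.042,"dy":0.0067,"dz":0,"rx":0,"ry":0,"rz":0.001,"jaw":0}
    - {"dx":0.05,"dy":0.0067,"dz":0,"rx":0,"ry":0,"rz":0.001,"jaw":0}
    - {"dx":0.05,"dy":0.0067,"dz":0,"rx":0,"ry":0,"rz":0.001,"jaw":0}

```text
time: 2.72
tool_pos: [0.5169, -0.0925, 0.205]
tcp_rot: [-0.002, 0.999, 0.036, 0.001]
wrist_force: [-3.3, -0.9, 1.7]
gripper_width: -0.0004
```

```bash
cat >> h.py <<'E'
def knob(tag=None):
    o=[]
    for n,b in (("scene",(260,100,330,170)),("top",(140,130,260,250))):
        im=grab_frame(n); (ce,r),s_=red(im,b); c=camera_info(n); o.append(ray(c,ce))
        print(n,np.round(ce,1),round(r,1),s_[4],'z.223:',(W2P(plane(c,ce,.223))*1000).round(1))
        if tag:
            q=cv2.cvtColor(im,cv2.COLOR_RGB2BGR); q=q[60:260,190:390] if n=='scene' else q[100:270,100:300]
            cv2.imwrite(f'pics/{n}{tag}.png',cv2.resize(q,None,fx=3,fy=3))
    X,e=tri(o); print('knob press',(W2P(X)*1000).round(1),'z',round(X[2]*1000,1),'res mm',np.round(np.array(e)*1000,1))
E
python3 - <<'E'
from h import *
st(); knob('3'); st()
E
```

```text
t 2.725 press [-36.5  29.3] z 205.0 F [-3.29 -0.87  1.75] w -0.4
scene [291.8 136.8] 9.9 295 z.223: [-7.5 31.2]
top [168.8 184.8] 10.6 178 z.223: [-1.8 26.6]
knob press [-2.6 24.5] z 230.8 res mm [0.1 0.1]
t 2.825 press [-36.6  29.3] z 204.9 F [-2.39 -0.2   2.87] w -0.2
```

View pics/scene3.png

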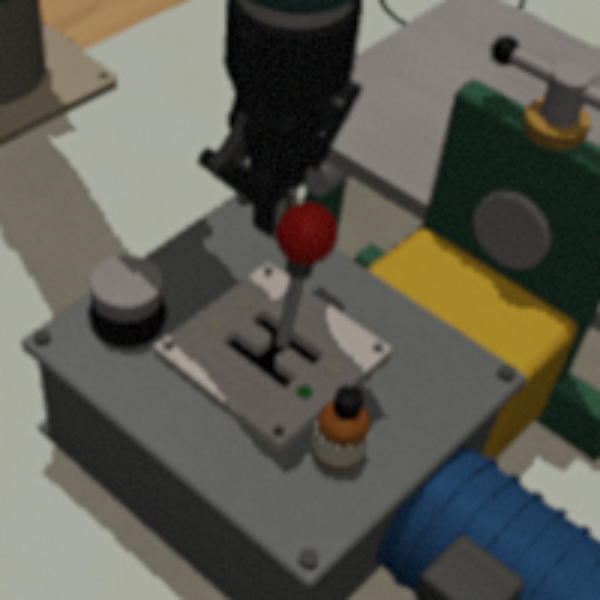

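View pics/top3.png

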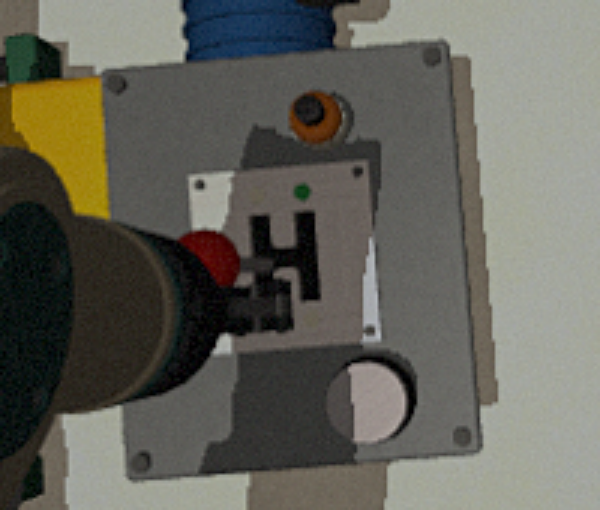

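The top view of the knob is half hidden by the wrist. In the scene view it is clear at (305,233) zoomed and has moved forward. I'll intersect that single ray with the knob's sphere (180 mm about the pivot).

```bash
cat >> h.py <<'E'
def sph(ce,n='scene'):
    o,d=ray(camera_info(n),ce); pv=np.array([G[0],G[1],.045]); m=o-pv
    b=m@d; c=m@m-.18**2; D=b*b-c
    t=-b-np.sqrt(max(D,0)); X=o+d*t; p=W2P(X); 
    return (p*1000).round(1),round(X[2]*1000,1),'fore',round(np.arctan2(p[0],X[2]-.045),3),'across',round(np.arctan2(-p[1],X[2]-.045),3),'D',D
def k1(n='scene'):
    im=grab_frame(n); ce=red(im,(260,100,330,170) if n=='scene' else (140,130,260,250))[0][0]; print(n,np.round(ce,1),sph(ce,n))
E
python3 - <<'E'
from h import *
print(sph((287.08,133.66))); print(sph((167.97,195.2),'top')); print(sph((291.8,136.8)))
E
```

```text
(array([-21.2,  33.4]), np.float64(220.6), 'fore', np.float64(-0.12), 'across', np.float64(-0.188), 'D', np.float64(0.00798969208166822))
(array([-19.1,  29.7]), np.float64(221.5), 'fore', np.float64(-0.108), 'across', np.float64(-0.167), 'D', np.float64(0.02669764990270207))
(array([-8.1, 32.2]), np.float64(221.9), 'fore', np.float64(-0.046), 'across', np.float64(-0.18), 'D', np.float64(0.009533750390050222))
```

Allowing for the scene view's bias (about -2 mm, from the start pose), the knob is at x ≈ -6 mm. The finger geometry gives -5.5 mm, so I push another 5.5 mm.

arm_command:
  rows:
    - {"dx":0.007,"dy":0,"dz":0,"rx":0,"ry":0,"rz":0,"jaw":0}
    - {"dx":0.014,"dy":0,"dz":0,"rx":0,"ry":0,"rz":0,"jaw":0}
    - {"dx":0.0145,"dy":0,"dz":0,"rx":0,"ry":0,"rz":0,"jaw":0}
    - {"dx":0.0145,"dy":0,"dz":0,"rx":0,"ry":0,"rz":0,"jaw":0}

```text
time: 3.32
tool_pos: [0.5227, -0.0921, 0.2049]
tcp_rot: [-0.002, 0.999, 0.036, 0.002]
wrist_force: [-2.1, 0.1, 2.1]
gripper_width: 0.0
```

```bash
python3 - <<'E'
from h import *
st(); k1(); st()
E
```

```text
t 3.325 press [-30.6  29.3] z 204.9 F [-2.13  0.13  2.08] w 0.0
scene [294.  138.4] (array([-2.1, 31.7]), np.float64(222.2), 'fore', np.float64(-0.012), 'across', np.float64(-0.177), 'D', np.float64(0.010212935938059609))
t 3.375 press [-30.6  29.3] z 204.9 F [-3.15 -0.64  2.66] w -0.1
```

The lever is at neutral (fore ≈ 0 once corrected for the bias). Next I back off, rise over the knob and open the fingers.

arm_command:
  rows:
    - {"dx":-0.04,"dy":0,"dz":0,"rx":0,"ry":0,"rz":0,"jaw":0}
    - {"dx":-0.05,"dy":0,"dz":-0.12,"rx":0,"ry":0,"rz":0,"jaw":0}
    - {"dx":-0.05,"dy":0,"dz":-0.26,"rx":0,"ry":0,"rz":0,"jaw":80}
    - {"dx":0.04,"dy":0,"dz":-0.26,"rx":0,"ry":0,"rz":0,"jaw":80}
    - {"dx":0.0765,"dy":0,"dz":-0.26,"rx":0,"ry":0,"rz":0,"jaw":80}

```text
time: 4.0
tool_pos: [0.5555, -0.0897, 0.3097]
tcp_rot: [-0.002, 0.999, 0.037, 0.004]
wrist_force: [-0.4, 0.3, 0.4]
gripper_width: 0.0543
```

arm_command:
  rows:
    - {"dx":0,"dy":0,"dz":0,"rx":0,"ry":0,"rz":0,"jaw":80}
    - {"dx":0,"dy":0,"dz":0,"rx":0,"ry":0,"rz":0,"jaw":80}

```text
time: 4.25
tool_pos: [0.5545, -0.0898, 0.3089]
tcp_rot: [-0.002, 0.999, 0.037, 0.003]
wrist_force: [-0.6, 0.1, 0.1]
gripper_width: 0.0802
```

```bash
python3 - <<'E'
from h import *
st(); delta(0,.0293,.195); knob('4'); k1()
E
```

```text
t 4.25 press [ 1.3 29.4] z 308.9 F [-0.6   0.06  0.08] w 80.2
shift [-0.0047  0.0013  0.2847] turn [-0.0006 -0.0009  0.0005]
scene [294.3 138.1] 10.2 293 z.223: [-1.8 32. ]
top [167.  185.5] 11.1 196 z.223: [-2.7 29.8]
knob press [-2.  30.5] z 223.5 res mm [1.1 1.1]
scene [294.3 138. ] (array([-2.5, 33.2]), np.float64(221.9), 'fore', np.float64(-0.014), 'across', np.float64(-0.185), 'D', np.float64(0.009927946355348216))
```

View pics/scene4.png

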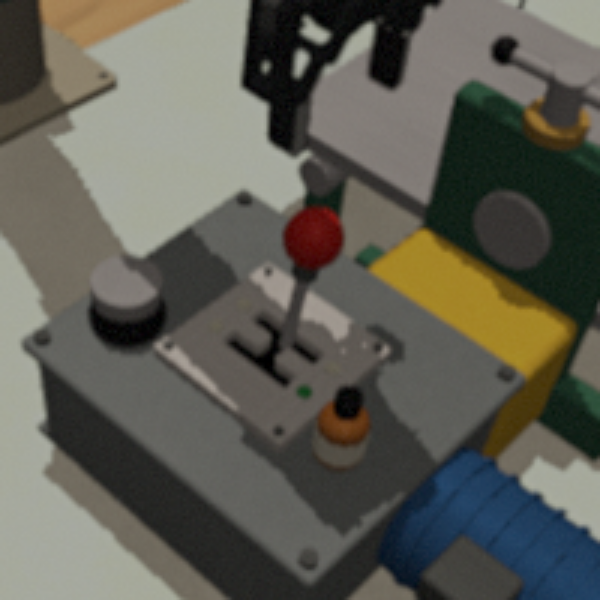

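The open fingers hang above on either side of the knob, which is at (315,238) zoomed. The lever has stayed at neutral, within about 2 mm. Next I lower the fingers astride the knob.

arm_command:
  rows:
    - {"dx":-0.0047,"dy":0.001,"dz":0.1,"rx":0,"ry":0,"rz":0,"jaw":80}
    - {"dx":-0.0047,"dy":0.001,"dz":0.2,"rx":0,"ry":0,"rz":0,"jaw":80}
    - {"dx":-0.0047,"dy":0.001,"dz":0.275,"rx":0,"ry":0,"rz":0,"jaw":80}
    - {"dx":-0.0047,"dy":0.001,"dz":0.28,"rx":0,"ry":0,"rz":0,"jaw":80}

```text
time: 4.9
tool_pos: [0.5515, -0.0899, 0.1956]
tcp_rot: [-0.002, 0.999, 0.036, 0.001]
wrist_force: [-0.1, -0.2, 0.9]
gripper_width: 0.0801
```

```bash
python3 - <<'E'
from h import *
st(); knob('5'); k1(); delta(0,.0293-.02,.195)
E
```

```text
t 4.9 press [-1.7 29.5] z 195.6 F [-0.14 -0.24  0.86] w 80.1
scene [294.5 138.5] 9.9 231 z.223: [-0.7 31.4]
top [170.5 193. ] 1.8 5 z.223: [-15.9  24.7]
knob press [-10.3  33. ] z 213.5 res mm [7.4 7.4]
scene [294.5 138.5] (array([-1.3, 32.2]), np.float64(222.1), 'fore', np.float64(-0.007), 'across', np.float64(-0.18), 'D', np.float64(0.010216400651100632))
shift [-0.0027  0.0493  0.009 ] turn [-0.0005 -0.0013  0.0004]
```

View pics/scene5.png

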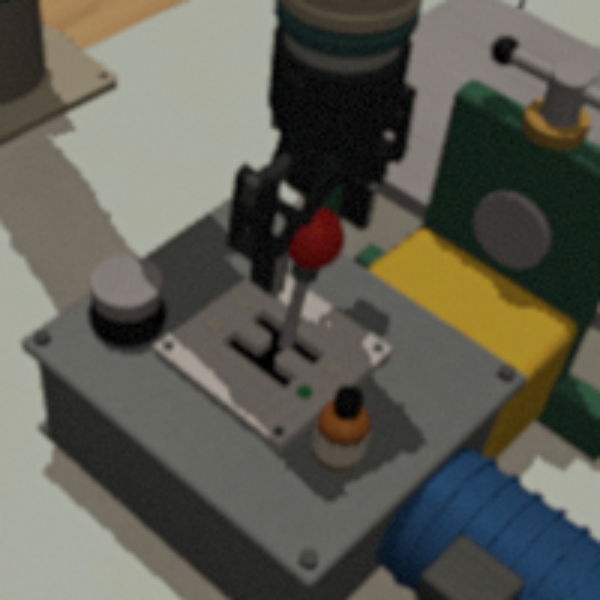

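The knob sits between the open fingers with air on both sides. I now push right with the left finger's pad, in small steps.

arm_command:
  rows:
    - {"dx":0.003,"dy":0.03,"dz":0,"rx":0,"ry":0,"rz":0,"jaw":80}
    - {"dx":0.003,"dy":0.05,"dz":0,"rx":0,"ry":0,"rz":0,"jaw":80}
    - {"dx":0.003,"dy":0.065,"dz":0,"rx":0,"ry":0,"rz":0,"jaw":80}
    - {"dx":0.003,"dy":0.08,"dz":0,"rx":0,"ry":0,"rz":0,"jaw":80}
    - {"dx":0.003,"dy":0.08,"dz":0,"rx":0,"ry":0,"rz":0,"jaw":80}

```text
time: 5.68
tool_pos: [0.558, -0.1221, 0.1988]
tcp_rot: [-0.002, 0.999, 0.036, 0.004]
wrist_force: [0.3, 4.0, 3.9]
gripper_width: 0.0802
```

```bash
python3 - <<'E'
from h import *
st(); k1(); knob('6')
E
```

```text
t 5.675 press [ 2.5 -3.1] z 198.8 F [0.29 3.97 3.89] w 80.2
scene [291.2 140.2] (array([-1.8, 22.7]), np.float64(223.6), 'fore', np.float64(-0.01), 'across', np.float64(-0.127), 'D', np.float64(0.011764688634570586))
scene [291.4 140.3] 10.0 271 z.223: [-1.7 23.3]Traceback (most recent call last):
  File "<stdin>", line 2, in <module>
  File "h.py", line 41, in knob
    im=grab_frame(n); (ce,r),s_=red(im,b); c=camera_info(n); o.append(ray(c,ce))
                                ~~~^^^^^^
  File "h.py", line 18, in red
    i=1+np.argmax(st[1:,4]);
        ~~~~~~~~~^^^^^^^^^^
    return _wrapfunc(a, 'argmax', axis=axis, out=out, **kwds)
    return bound(*args, **kwds)
ValueError: attempt to get argmax of an empty sequence
```

View pics/scene6.png

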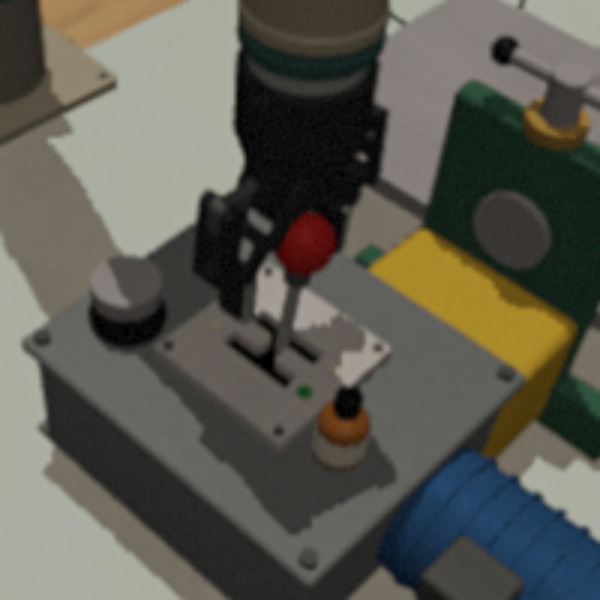

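The lever has entered the crossbar: the knob's y is down to about 18 mm and the force is 4 N. I continue across.

arm_command:
  rows:
    - {"dx":0,"dy":0.02,"dz":0,"rx":0,"ry":0,"rz":0,"jaw":80}
    - {"dx":0,"dy":0.035,"dz":0,"rx":0,"ry":0,"rz":0,"jaw":80}
    - {"dx":0,"dy":0.05,"dz":0,"rx":0,"ry":0,"rz":0,"jaw":80}
    - {"dx":0,"dy":0.06,"dz":0,"rx":0,"ry":0,"rz":0,"jaw":80}
    - {"dx":0,"dy":0.06,"dz":0,"rx":0,"ry":0,"rz":0,"jaw":80}

```text
time: 6.45
tool_pos: [0.5594, -0.1467, 0.1984]
tcp_rot: [-0.001, 0.999, 0.036, 0.004]
wrist_force: [0.4, 2.9, 1.0]
gripper_width: 0.0801
```

```bash
python3 - <<'E'
from h import *
st(); k1(); st()
E
```

```text
t 6.45 press [  2.2 -27.7] z 198.4 F [0.35 2.9  0.99] w 80.1
scene [282.8 146.5] (array([-0.7, -2.5]), np.float64(225.0), 'fore', np.float64(-0.004), 'across', np.float64(0.014), 'D', np.float64(0.016204033267067763))
t 6.5 press [  2.2 -27.5] z 198.3 F [0.05 2.27 1.64] w 79.7
```

arm_command:
  rows:
    - {"dx":0,"dy":0.015,"dz":0,"rx":0,"ry":0,"rz":0,"jaw":80}
    - {"dx":0,"dy":0.03,"dz":0,"rx":0,"ry":0,"rz":0,"jaw":80}
    - {"dx":0,"dy":0.043,"dz":0,"rx":0,"ry":0,"rz":0,"jaw":80}
    - {"dx":0,"dy":0.048,"dz":0,"rx":0,"ry":0,"rz":0,"jaw":80}
    - {"dx":0,"dy":0.048,"dz":0,"rx":0,"ry":0,"rz":0,"jaw":80}

```text
time: 7.12
tool_pos: [0.5607, -0.166, 0.1982]
tcp_rot: [-0.001, 0.999, 0.036, 0.004]
wrist_force: [0.6, 1.9, 1.7]
gripper_width: 0.0801
```

```bash
python3 - <<'E'
from h import *
st(); k1(); st()
E
```

```text
t 7.125 press [  2.1 -47.1] z 198.2 F [0.59 1.9  1.66] w 80.1
scene [275.6 152.2] (array([ -1. , -22.2]), np.float64(223.6), 'fore', np.float64(-0.006), 'across', np.float64(0.123), 'D', np.float64(0.01934790727926039))
t 7.175 press [  2.2 -47. ] z 198.2 F [-0.48  1.82  1.21] w 79.6
```

arm_command:
  rows:
    - {"dx":0,"dy":0.004,"dz":0,"rx":0,"ry":0,"rz":0,"jaw":80}
    - {"dx":0,"dy":0.007,"dz":0,"rx":0,"ry":0,"rz":0,"jaw":80}
    - {"dx":0,"dy":0.007,"dz":0,"rx":0,"ry":0,"rz":0,"jaw":80}

```text
time: 7.55
tool_pos: [0.5609, -0.1687, 0.1981]
tcp_rot: [-0.001, 0.999, 0.036, 0.004]
wrist_force: [0.0, 2.5, 1.9]
gripper_width: 0.0803
```

```bash
python3 - <<'E'
from h import *
st(); k1(); st()
E
```

```text
t 7.55 press [  2.1 -49.8] z 198.1 F [0.02 2.48 1.93] w 80.3
scene [274.7 153. ] (array([ -0.9, -24.6]), np.float64(223.3), 'fore', np.float64(-0.005), 'across', np.float64(0.137), 'D', np.float64(0.019730182165109578))
t 7.6 press [  2.1 -49.7] z 198.1 F [0.01 1.33 1.43] w 80.2
```

The lever is in the right leg: about -28 mm, with only 2 N of push. I centre the fingers on the knob, rise clear, close and go behind it.

arm_command:
  rows:
    - {"dx":0,"dy":-0.05,"dz":0,"rx":0,"ry":0,"rz":0,"jaw":80}
    - {"dx":0,"dy":-0.05,"dz":-0.05,"rx":0,"ry":0,"rz":0,"jaw":80}
    - {"dx":0,"dy":-0.05,"dz":-0.18,"rx":0,"ry":0,"rz":0,"jaw":80}
    - {"dx":-0.02,"dy":-0.05,"dz":-0.28,"rx":0,"ry":0,"rz":0,"jaw":80}
    - {"dx":-0.14,"dy":-0.05,"dz":-0.28,"rx":0,"ry":0,"rz":0,"jaw":0}

```text
time: 8.22
tool_pos: [0.5061, -0.1525, 0.3126]
tcp_rot: [0.0, 0.999, 0.038, 0.008]
wrist_force: [-1.4, -0.5, -0.2]
gripper_width: 0.064
```

arm_command:
  rows:
    - {"dx":-0.04,"dy":0,"dz":0,"rx":0,"ry":0,"rz":0,"jaw":0}
    - {"dx":-0.04,"dy":0,"dz":0,"rx":0,"ry":0,"rz":0,"jaw":0}
    - {"dx":-0.04,"dy":0,"dz":0,"rx":0,"ry":0,"rz":0,"jaw":0}
    - {"dx":-0.04,"dy":0,"dz":0,"rx":0,"ry":0,"rz":0,"jaw":0}

```text
time: 8.72
tool_pos: [0.4911, -0.1533, 0.3119]
tcp_rot: [-0.0, 0.999, 0.038, 0.008]
wrist_force: [-0.2, 0.9, -0.7]
gripper_width: -0.0002
```

```bash
python3 - <<'E'
from h import *
st(); delta(-.062,-.029,.205); knob('7'); k1('top'); k1()
E
```

```text
t 8.725 press [-66.4 -29.6] z 311.9 F [-0.21  0.88 -0.69] w -0.2
shift [ 0.0067 -0.0014  0.2673] turn [ 0.0001 -0.0026  0.0009]
scene [274.5 153.2] 9.9 297 z.223: [ -0.9 -25.1]
top [200. 181.] 11.7 396 z.223: [  0.1 -26.5]
knob press [  0.  -26.7] z 224.8 res mm [0.2 0.2]
top [199.8 180.9] (array([  0.3, -26.2]), np.float64(223.1), 'fore', np.float64(0.001), 'across', np.float64(0.146), 'D', np.float64(0.03211092708104235))
scene [274.4 153.2] (array([ -1. , -25.2]), np.float64(223.2), 'fore', np.float64(-0.006), 'across', np.float64(0.141), 'D', np.float64(0.01982009340675772))
```

View pics/top7.png

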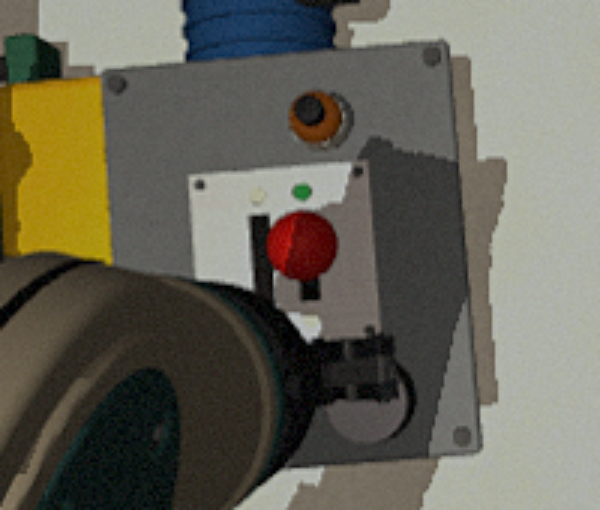

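View pics/scene7.png

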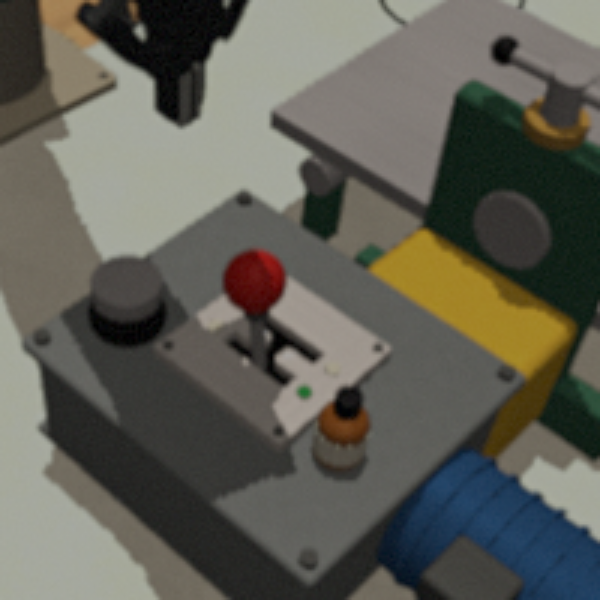

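The lever is at (0, -26.5) mm, fore 0.00 and across 0.146, so step 1 is met. Both views agree to 0.2 mm. Bottle and tin have not moved. Now I lower behind the knob.

arm_command:
  rows:
    - {"dx":0.005,"dy":-0.004,"dz":0.1,"rx":0,"ry":-0.0026,"rz":0,"jaw":0}
    - {"dx":0.005,"dy":-0.004,"dz":0.2,"rx":0,"ry":-0.0026,"rz":0,"jaw":0}
    - {"dx":0.006,"dy":-0.004,"dz":0.267,"rx":0,"ry":-0.0026,"rz":0,"jaw":0}
    - {"dx":0.03,"dy":-0.004,"dz":0.267,"rx":0,"ry":-0.0026,"rz":0,"jaw":0}
    - {"dx":0.05,"dy":-0.004,"dz":0.267,"rx":0,"ry":-0.0026,"rz":0,"jaw":0}

```text
time: 9.55
tool_pos: [0.5139, -0.1505, 0.2066]
tcp_rot: [0.001, 0.999, 0.038, 0.001]
wrist_force: [-0.2, 0.3, -0.3]
gripper_width: -0.0
```

```bash
python3 - <<'E'
from h import *
st(); k1(); delta(-.021,-.027,.203)
E
```

```text
t 9.55 press [-43.5 -28.4] z 206.6 F [-0.18  0.28 -0.31] w -0.0
scene [274.5 153.3] (array([ -0.6, -25.4]), np.float64(223.2), 'fore', np.float64(-0.004), 'across', np.float64(0.142), 'D', np.float64(0.01990623174124706))
shift [ 0.0525 -0.0029  0.0101] turn [ 0.0002 -0.0007  0.001 ]
```

arm_command:
  rows:
    - {"dx":0.028,"dy":-0.002,"dz":0.008,"rx":0,"ry":0,"rz":0,"jaw":0}
    - {"dx":0.042,"dy":-0.002,"dz":0.008,"rx":0,"ry":0,"rz":0,"jaw":0}
    - {"dx":0.056,"dy":-0.002,"dz":0.008,"rx":0,"ry":0,"rz":0,"jaw":0}
    - {"dx":0.07,"dy":-0.002,"dz":0.008,"rx":0,"ry":0,"rz":0,"jaw":0}
    - {"dx":0.075,"dy":-0.002,"dz":0.008,"rx":0,"ry":0,"rz":0,"jaw":0}

```text
time: 10.22
tool_pos: [0.5456, -0.1473, 0.2039]
tcp_rot: [0.001, 0.999, 0.038, 0.002]
wrist_force: [-3.1, -0.6, 1.4]
gripper_width: 0.0001
```

```bash
python3 - <<'E'
from h import *
st(); k1(); st()
E
```

```text
t 10.225 press [-11.7 -27.4] z 203.9 F [-3.11 -0.57  1.4 ] w 0.1
scene [281.5 158.7] (array([ 17. , -25.8]), np.float64(222.3), 'fore', np.float64(0.096), 'across', np.float64(0.144), 'D', np.float64(0.022420888885377854))
t 10.275 press [-11.6 -27.4] z 203.9 F [-2.22 -0.92  1.91] w -0.0
```

The knob follows with a push of about 3 N, and is now at x ≈ +19 mm in the leg. I continue.

arm_command:
  rows:
    - {"dx":0.015,"dy":0,"dz":0.002,"rx":0,"ry":0,"rz":0,"jaw":0}
    - {"dx":0.028,"dy":0,"dz":0.004,"rx":0,"ry":0,"rz":0,"jaw":0}
    - {"dx":0.04,"dy":0,"dz":0.006,"rx":0,"ry":0,"rz":0,"jaw":0}
    - {"dx":0.05,"dy":0,"dz":0.008,"rx":0,"ry":0,"rz":0,"jaw":0}
    - {"dx":0.05,"dy":0,"dz":0.008,"rx":0,"ry":0,"rz":0,"jaw":0}

```text
time: 10.9
tool_pos: [0.5661, -0.1456, 0.2006]
tcp_rot: [0.001, 0.999, 0.038, 0.002]
wrist_force: [-1.7, -0.9, 1.0]
gripper_width: -0.0001
```

```bash
python3 - <<'E'
from h import *
st(); k1(); st()
E
```

```text
t 10.9 press [  9.  -27.1] z 200.6 F [-1.73 -0.88  1.03] w -0.1
scene [290.5 165.5] (array([ 38. , -24.2]), np.float64(219.3), 'fore', np.float64(0.215), 'across', np.float64(0.138), 'D', np.float64(0.024427358760721107))
t 10.95 press [  8.8 -27.1] z 200.7 F [-0.01 -0.04  0.66] w 0.0
```

arm_command:
  rows:
    - {"dx":0.004,"dy":0,"dz":0,"rx":0,"ry":0,"rz":0,"jaw":0}
    - {"dx":0.008,"dy":0,"dz":0,"rx":0,"ry":0,"rz":0,"jaw":0}
    - {"dx":0.011,"dy":0,"dz":0,"rx":0,"ry":0,"rz":0,"jaw":0}
    - {"dx":0.011,"dy":0,"dz":0,"rx":0,"ry":0,"rz":0,"jaw":0}

```text
time: 11.45
tool_pos: [0.5699, -0.1452, 0.2003]
tcp_rot: [0.001, 0.999, 0.038, 0.002]
wrist_force: [-2.3, -0.4, -1.1]
gripper_width: -0.0
```

```bash
python3 - <<'E'
from h import *
st(); k1(); st()
E
```

```text
t 11.45 press [ 12.8 -27. ] z 200.3 F [-2.26 -0.41 -1.06] w -0.0
scene [291.5 166. ] (array([ 39.9, -23.5]), np.float64(218.9), 'fore', np.float64(0.226), 'across', np.float64(0.135), 'D', np.float64(0.02447787638964216))
t 11.5 press [ 12.8 -27. ] z 200.3 F [-2.66  0.11 -3.2 ] w 0.0
```

arm_command:
  rows:
    - {"dx":0.003,"dy":0,"dz":0,"rx":0,"ry":0,"rz":0,"jaw":0}
    - {"dx":0.005,"dy":0,"dz":0,"rx":0,"ry":0,"rz":0,"jaw":0}
    - {"dx":0.005,"dy":0,"dz":0,"rx":0,"ry":0,"rz":0,"jaw":0}

```text
time: 11.88
tool_pos: [0.5708, -0.1452, 0.2001]
tcp_rot: [0.0, 0.999, 0.038, 0.001]
wrist_force: [-6.4, -1.1, -0.1]
gripper_width: 0.0002
```

```bash
python3 - <<'E'
from h import *
st(); k1(); st()
E
```

```text
t 11.875 press [ 13.7 -27. ] z 200.1 F [-6.45 -1.13 -0.13] w 0.2
scene [292. 167.] (array([ 41.9, -24.3]), np.float64(218.4), 'fore', np.float64(0.237), 'across', np.float64(0.139), 'D', np.float64(0.024772357685864166))
t 11.925 press [ 13.7 -27. ] z 200.2 F [-5.44 -0.28  0.88] w -0.6
```

arm_command:
  rows:
    - {"dx":0.004,"dy":0,"dz":0,"rx":0,"ry":0,"rz":0,"jaw":0}
    - {"dx":0.004,"dy":0,"dz":0,"rx":0,"ry":0,"rz":0,"jaw":0}

```text
time: 12.18
tool_pos: [0.571, -0.1451, 0.2001]
tcp_rot: [0.0, 0.999, 0.038, -0.001]
wrist_force: [-6.8, -0.3, 2.2]
gripper_width: 0.0
```

```bash
python3 - <<'E'
from h import *
st(); k1(); st()
E
```

```text
t 12.175 press [ 13.8 -27. ] z 200.1 F [-6.79 -0.25  2.2 ] w 0.0
scene [292.  167.2] (array([ 42.2, -24.7]), np.float64(218.2), 'fore', np.float64(0.239), 'across', np.float64(0.141), 'D', np.float64(0.02486244332473908))
t 12.225 press [ 13.8 -27. ] z 200.1 F [-5.45 -0.07  2.04] w -0.3
```

arm_command:
  rows:
    - {"dx":0.005,"dy":0,"dz":0,"rx":0,"ry":0,"rz":0,"jaw":0}
    - {"dx":0.008,"dy":0,"dz":0,"rx":0,"ry":0,"rz":0,"jaw":0}
    - {"dx":0.008,"dy":0,"dz":0,"rx":0,"ry":0,"rz":0,"jaw":0}

```text
time: 12.6
tool_pos: [0.5715, -0.1452, 0.2]
tcp_rot: [0.0, 0.999, 0.038, -0.003]
wrist_force: [-9.5, -0.2, 4.1]
gripper_width: 0.0001
```

```bash
python3 - <<'E'
from h import *
st(); k1(); st()
E
```

```text
t 12.6 press [ 14.3 -27.1] z 200.0 F [-9.53 -0.16  4.11] w 0.1
scene [292.5 167. ] (array([ 42.5, -23.6]), np.float64(218.3), 'fore', np.float64(0.24), 'across', np.float64(0.135), 'D', np.float64(0.02469776275385005))
t 12.65 press [ 14.3 -27.1] z 200.0 F [-9.38  0.45  4.5 ] w -0.2
```

Commanding 3 mm more gave only 0.5 mm of travel while the force rose to 9.5 N, so the lever is against the slot's end. I back straight off, rise and look.

arm_command:
  rows:
    - {"dx":-0.03,"dy":0,"dz":0,"rx":0,"ry":0,"rz":0,"jaw":0}
    - {"dx":-0.1,"dy":0,"dz":0,"rx":0,"ry":0,"rz":0,"jaw":0}
    - {"dx":-0.15,"dy":0,"dz":-0.1,"rx":0,"ry":0,"rz":0,"jaw":0}
    - {"dx":-0.19,"dy":0,"dz":-0.24,"rx":0,"ry":0,"rz":0,"jaw":0}
    - {"dx":-0.25,"dy":0,"dz":-0.28,"rx":0,"ry":0,"rz":0,"jaw":0}

```text
time: 13.28
tool_pos: [0.4753, -0.1532, 0.3167]
tcp_rot: [0.001, 0.999, 0.038, 0.002]
wrist_force: [-0.4, -1.3, -1.7]
gripper_width: 0.0001
```

```bash
python3 - <<'E'
from h import *
st(); knob('8'); k1('top'); k1()
E
```

```text
t 13.275 press [-82.1 -28.3] z 316.7 F [-0.39 -1.31 -1.75] w 0.1
scene [292.5 166.5] 9.8 193 z.223: [ 44.1 -26.2]
top [198.3 155.3] 11.4 390 z.223: [ 43.9 -26.9]
knob press [ 44.  -26.7] z 223.2 res mm [0.3 0.3]
top [198.3 155.3] (array([ 44.8, -26. ]), np.float64(217.4), 'fore', np.float64(0.254), 'across', np.float64(0.149), 'D', np.float64(0.027177891997407166))
scene [292.5 166.5] (array([ 41.8, -22.9]), np.float64(218.6), 'fore', np.float64(0.236), 'across', np.float64(0.131), 'D', np.float64(0.02451580978253398))
```

View pics/top8.png

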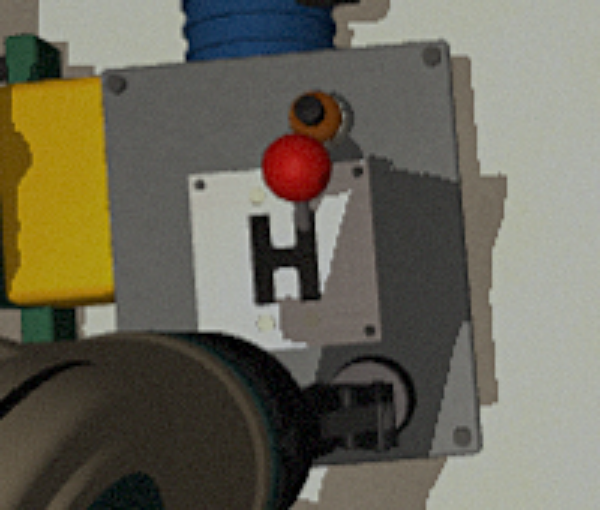

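View pics/scene8.png

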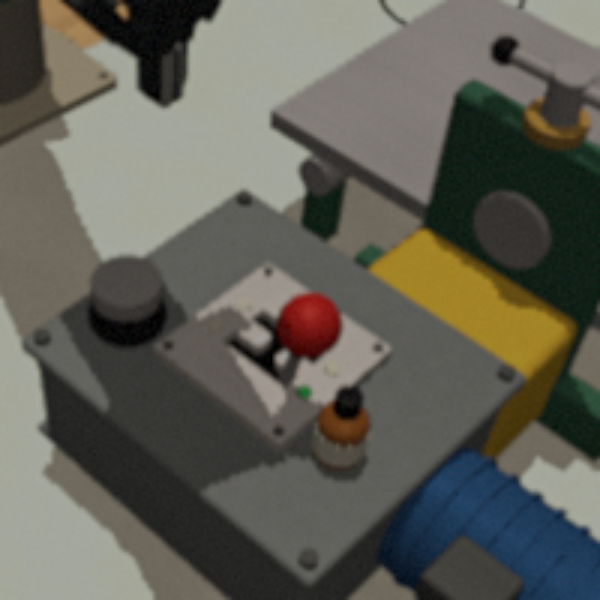

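The knob is at (44.8, -26.0) mm by the top view, fore about 0.25 and across about 0.15, with the rod at the forward end of the right leg. Tin and bottle stand where they were. I draw the hand a little farther away, let it settle, and check the tools before handing in.

arm_command:
  rows:
    - {"dx":-0.05,"dy":0,"dz":-0.08,"rx":0,"ry":0,"rz":0,"jaw":0}
    - {"dx":-0.05,"dy":0,"dz":-0.08,"rx":0,"ry":0,"rz":0,"jaw":0}
    - {"dx":-0.05,"dy":0,"dz":-0.08,"rx":0,"ry":0,"rz":0,"jaw":0}
    - {"dx":-0.05,"dy":0,"dz":-0.08,"rx":0,"ry":0,"rz":0,"jaw":0}

```text
time: 13.98
tool_pos: [0.4538, -0.1537, 0.344]
tcp_rot: [-0.0, 0.999, 0.038, -0.003]
wrist_force: [0.3, 0.1, -0.6]
gripper_width: 0.0002
```

```bash
python3 - <<'E'
from h import *
st(); knob('9'); k1('top')
a=cv2.imread('pics/scene0.png').astype(int); b=cv2.cvtColor(grab_frame('scene'),cv2.COLOR_RGB2BGR); cv2.imwrite('pics/scene9f.png',b)
def ph(box):
    x0,y0,x1,y1=box; g=lambda i:cv2.cvtColor(i[y0:y1,x0:x1].astype(np.uint8),cv2.COLOR_BGR2GRAY).astype(np.float32)
    return np.round(cv2.phaseCorrelate(g(a),g(b))[0],2)
for n,bx in dict(tin=(212,140,252,180),bottle=(292,184,318,220),brayer=(110,215,178,295),pot=(150,280,210,350)).items(): print(n,'shift px',ph(bx))
E
```

```text
t 13.975 press [-103.6  -27.3] z 344.0 F [ 0.32  0.11 -0.57] w 0.2
scene [292.  166.5] 10.3 195 z.223: [ 43.5 -26.9]
top [198.5 155.3] 11.3 397 z.223: [ 43.8 -27.2]
knob press [ 43.7 -27.3] z 223.5 res mm [0. 0.]
top [198.5 155.5] (array([ 44.4, -26.2]), np.float64(217.5), 'fore', np.float64(0.252), 'across', np.float64(0.151), 'D', np.float64(0.02725059648739314))
tin shift px [-0.09 -0.19]
bottle shift px [ 0.49 -0.06]
brayer shift px [-0.11  0.05]
pot shift px [-0.04  0.03]
```

View pics/scene9f.png

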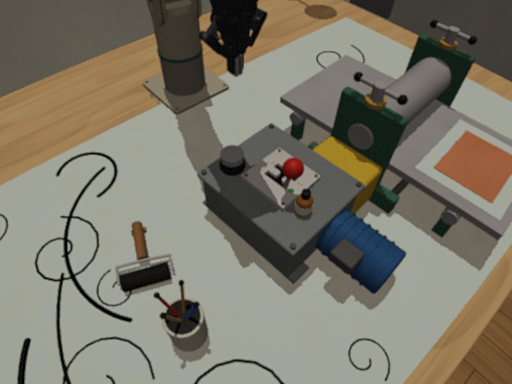

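The scene view shows the knob at (292,168) over the third slot and the hand well clear at (232,50). Tin, bottle, brayer and pot have shifted by 0.5 px or less, which counts as unmoved. I hand the job in.

```bash
python3 - <<'E'
from plant import workorder
print(workorder.job_done())
E
```

```text
the job is handed in; nothing more can be done
None
```

The lever is home in the third slot and the job is handed in, at about 14 s of the 58 s allowed; no verdict was reported.

**Moves:** I pushed the knob forward to neutral with closed fingertips. I then pushed it across the crossbar with the inside of the open left finger, and forward to the slot's end with closed fingertips again, never gripping it. Moving pushes read about 2–4 N at the wrist. The last press at the stop reached 9.5 N with only 0.5 mm of travel, so I took it as the end of the slot.

**Last checks:**
- **Lever:** the top view put it at gear_fore ≈ 0.252 and gear_across ≈ 0.151, against the required 0.232 and 0.11. It did not move after release.
- **Ink and tools:** tin, bottle, brayer and pot shifted by at most 0.5 px in the scene view, so they had not moved.
- **Hand:** it was about 200 mm clear and touching nothing.

**Disagreement:** the scene view alone read lower, at gear_fore ≈ 0.236 and gear_across ≈ 0.131. It read about 2 mm aft and 3.5 mm left at the start pose too, so I trusted the top view and the felt stop.

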